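# Light-gap check of a heat sink edge with straightedge and torch

### The job

Check the heat sink's front edge for straightness: first lay the straightedge flat on the bench with its long plain edge flush along the heat sink's front edge, roughly middle to middle, and let go of it there. Then draw the torch out of its stand, lean it over to a slant about half way between upright and level, and hold it raised about 10 cm from the seam with the lens aimed down at the middle of the seam. Finish while still holding the torch still in that pose, touching nothing else with it, the straightedge still flush; leave the other things on the bench alone.

Things in the scene. Friction and masses are not known exactly. Their poses are not given: they have to be found in the camera images.
- heatsink: Finned aluminium heat sink screwed to the bench (fixed). Base plate 70 (x) x 140 (y) x 12 mm high; origin at the centre of its underside, z up. Its front edge is the plate's upright -x face, at x = -35 mm, running along y, facing roughly to the robot. Fins, top 38 mm above the bench, start 25 mm behind it. A hold-down lug 9 mm high at each plate end (x +9 to +31, to y +/-95 mm).
- seam_mid (a point): Middle of the heat sink's front edge, on the top corner of the base plate, 12 mm above the bench: the middle of the seam to be lit. Axes as the heat sink's.
- rule_grip (a point): Centre of the straightedge's grip rib, 16 mm above the bench. Straightedge: loose, 0.26 kg, steel strip 50 (x) x 180 (y) x 8 mm thick lying flat; on it a black rib 12 wide (x), 110 long (y), 16 high (top 24 mm above the bench). The long plain edge, for the heat sink, is 34 mm away in +x, the rear edge 16 mm in -x. y runs along the strip, z up, +x roughly away from the robot.
- rule_end_l (a point): Point on the straightedge's long plain (+x) edge, 70 mm from its middle towards +y, half-way up the strip (4 mm above the bench).
- rule_end_r (a point): The same, 70 mm from the middle towards -y.
- torch_center (a point): Centre of the torch (loose, about 0.12 kg), a round dark metal torch 150 mm long standing lens down in its stand. Body 24 mm in diameter; head (lens end) 32 mm in diameter for 34 mm, tapering to the body by 44 mm. z runs along the torch from lens to tail: lens face 75 mm away in -z, tail 75 mm in +z.
- torch_lens (a point): Centre of the torch's lens face (its foot end in the stand). z points from the lens towards the tail; the light goes along -z.
- torch_stand: Fixed dark wood block 70 x 70 x 50 mm high with a blind upright bore 38 mm in diameter, 44 mm deep, that holds the torch; the lens face rests 6 mm above the bench, the tail 156 mm above it. Origin at the centre of its underside. It stands either on the robot's left or right.
- driver_block: Bystander: fixed dark wood block 70 x 70 x 40 mm high with a small bore, on the other side of the robot from the torch stand. Origin at the centre of its underside.
- driver_mid (a point): Bystander: middle of a 130 mm long screwdriver with a thin steel shaft and 24 mm thick black handle, standing upright in the driver block, top at 136 mm.
- spool: Bystander: loose spool 52 mm in diameter, 32 mm high, standing on the bench. Origin at the centre of its underside.
- pack: Bystander: loose battery pack 40 (x) x 75 (y) x 28 mm high. Origin at the centre of its underside.
Not all that is in view belongs to the job. What is shaped like the torch_stand but blue or pink is not meant.

How it is judged:
On the way, in this order (a step that is already met when the one before it is completed fails the run):
1. the straightedge lies flat on the bench, flush along the heat sink's front edge, and is let go (x of rule_end_l in the frame of heatsink between -0.0375 and -0.03 m and x of rule_end_r in the frame of heatsink between -0.0375 and -0.03 m and y of rule_grip in the frame of heatsink between -0.03 and 0.03 m and angle between rule_grip's own z axis and vertical below 0.06 rad and height (world z) of rule_grip below 0.019 m and contact force between the fingers and straightedge below 0.1 N), for 0.2 s.
2. the torch is drawn clear of its stand, in the grip (height (world z) of torch_lens above 0.055 m and contact force between the fingers and torch above 1 N and contact force between torch and torch_stand below 0.1 N), for 0.1 s.
At the end, for the whole second after the job is handed in: Straightedge flat, let go, both edge points within 2.5 mm of the heat sink's edge, middles within 30 mm. Torch gripped, still, touching nothing else, lens over 40 mm up, 26 to 66 deg from upright, 50 to 160 mm from the seam's middle, beam axis within 25 mm of it. Bystanders not moved over 20 mm (all of step 1 and contact force between the fingers and torch above 1 N and contact force between torch and torch_stand below 0.1 N and contact force between torch and heatsink below 0.1 N and contact force between torch and straightedge below 0.1 N and contact force between torch and driver_block below 0.1 N and height (world z) of torch_lens above 0.04 m and angle between torch_lens's own z axis and vertical between 0.45 and 1.15 rad and z of seam_mid in the frame of torch_lens between -0.16 and -0.05 m and x of seam_mid in the frame of torch_lens between -0.025 and 0.025 m and y of seam_mid in the frame of torch_lens between -0.025 and 0.025 m and linear speed of torch below 0.03 m/s); the arm keeps its last pose, push and grip.
It fails at once if a bystander is disturbed (moved more than 20 mm) (distance of any of spool, pack, driver_mid from where it was at the start of the episode above 0.02 m).
It also fails if it takes over 61 s, if anything falls off the work surface, if the arm or the gripper's body presses on something with over 40 N, if the wrist force passes 120 N, or if a joint passes its speed limit or range.

### The arm

A 6-joint arm with a two-finger parallel gripper is mounted at the origin on the work surface. World frame = base frame: x ahead of the robot, y to its left, z up, the work surface at z = 0. Lengths are in m, angles in rad, forces in N, time in s.
With the tool pointing down it reaches from about 0.25 to 0.775 m from the base axis. Payload 8.9 kg.
Tool frame: the origin (TCP) lies midway between the tips of the shut fingers; the grasp point (between the pads) lies 19 mm behind it; z points along the fingers, y is the direction in which the jaws open and shut (so a half turn about z gives the same grasp; the last joint's range is limited). The gripper opens to 85 mm and grips with 20 to 120 N. Pads are 22 mm wide; open, the fingers measure 114 mm over their backs; the gripper's body (76 mm by 85 mm) begins 54 mm behind the grasp point. The pads swing forward as they close: fully open they stand 13 mm farther back than shut.
Start: joints at [1.158, 0.291, -0.153, 1.127, 0, 1.431], TCP at [0.142, 0.505, 0.231] pointing down, gripper open.
Joint ranges: [-2.52, 2.52], [-0.91, 1.74], [-1.3, 1.37], [-1.96, 2.02], [-1.52, 1.47], [-3.14, 3.14]. Speed limits (rad/s): [2.22, 2.22, 2.79, 3.14, 3.14, 3.14].

### API

Orientations are given as [roll, pitch, yaw] about the fixed x, y, z axes, in that order (R = Rz(yaw) Ry(pitch) Rx(roll)).
In Python, from plant import telemetry, optics, workorder gives the robot as it stands.
- The arm moves only by the shell command python3 -m pendant 'ROWS' [FORCE]. ROWS is JSON, one flat list of numbers, 5 for each row, row after row: the finger opening in cm, from 0 to 8.54, then the shift along the world's x, y, z in cm, then the turn about the world's z in rad. In form: [hand, tx, ty, tz, turn, hand, tx, ty, tz, turn, ...]. A call has 1 to 12 rows; each row is the pose to reach, as a shift and turn from the pose measured when the call began; what a row does not reach only later rows make up. A row lasts 1/10 s, in which the tool goes at most 50 mm and 8.59 degrees, less where a joint would pass 70% of its speed; a pose out of reach is approached as far as the arm can. A call with a gripper value outside its range is refused whole. The fingers move at their own pace and stop on an object; FORCE is the grip in N (left out, the last holds). Time passes only in rows, so rows that repeat a pose let the fingers close. It gives the time, the measured TCP pose, the force and the opening at its end, in the units of the state.
- telemetry.sense(): the state, without advancing time (a new reading comes with each control period).
- optics.capture(name): name is "scene" or "top" or "wrist"; returns a dict with "frame" (420x560x3 uint8, red, green, blue), "camera_matrix" (3x3 intrinsics, pixels), "world_to_cam" (4x4, takes a point from world to camera coordinates); the wrist camera has in their place "hand_eye" (4x4, takes a point from camera to tool coordinates, whose origin is the TCP and whose axes are the flange's). Camera axes: x right, y up, looking along -z (the intrinsics and any distortion apply to the point x, -y, -z); pixel columns grow to the right and rows downward; lengths in m; the calibration is good to about 2 mm. A picture is of the moment at which its call begins: read the wrist's pose just before it. There is no depth.
- workorder.sign_off(): hands the job in, once; it reports no verdict.
The state is a dict: "time": time; "joint_positions": joint angles; "joint_velocities": joint speeds; "joint_torque": joint torques, N m; "tool_pos": TCP position; "eef_rot": TCP orientation; "contact_force": force on the tool from outside, world axes, zero at the start; "moment": the same for the moment, N m; "finger_gap": finger opening in m.
Only numpy, scipy, OpenCV 4.12 (cv2) and the standard library are available. Lean on these libraries where they do the work, as an engineer would, in place of code of your own. Each camera call takes 0.05 s, during which the arm holds its last target.

## Working session

There is one attempt and no reset: what is moved stays moved. The work goes in short steps, Python scripts to look and compute and a shell command to move; the robot and the scene stay as the last step left them, time stands still between calls to the robot, and variables do not carry over. Pictures are saved under pics/ and viewed, and the job is handed in when it is done.

```bash
mkdir -p pics; ls; cat > h.py <<'E'
import numpy as np, cv2
from scipy.spatial.transform import Rotation as R
from plant import telemetry, optics, workorder
def shot(name,fn):
    s=telemetry.sense(); c=optics.capture(name)
    cv2.imwrite('pics/'+fn+'.png',cv2.cvtColor(c['frame'],cv2.COLOR_RGB2BGR))
    K=np.array(c['camera_matrix'])
    if 'hand_eye' in c:
        T=np.eye(4);T[:3,:3]=R.from_euler('xyz',s['eef_rot']).as_matrix();T[:3,3]=s['tool_pos']
        M=np.linalg.inv(T@np.array(c['hand_eye']))
    else: M=np.array(c['world_to_cam'])
    np.savez('pics/'+fn+'.npz',K=K,M=M,f=c['frame'],keys=[k for k in c])
    return c['frame'],K,M
def load(fn):
    d=np.load('pics/'+fn+'.npz');return d['f'],d['K'],d['M']
def ray(K,M,u,v):
    p=np.linalg.solve(K,[u,v,1.]);d=np.array([p[0],-p[1],-p[2]])
    Rm=M[:3,:3];o=-Rm.T@M[:3,3];return o,Rm.T@d
def onz(K,M,u,v,z):
    o,d=ray(K,M,u,v);return o+d*(z-o[2])/d[2]
def proj(K,M,P):
    P=np.atleast_2d(P);q=P@M[:3,:3].T+M[:3,3];q=q*[1,-1,-1];a=q@K.T;return a[:,:2]/a[:,2:]
def tri(*rs):
    A=np.zeros((3,3));b=np.zeros(3)
    for o,d in rs:
        d=d/np.linalg.norm(d);Q=np.eye(3)-np.outer(d,d);A+=Q;b+=Q@o
    return np.linalg.solve(A,b)
E
python3 - <<'E'
from h import *
print(telemetry.sense())
for n in('scene','top','wrist'):
    c=optics.capture(n) if 0 else None
    f,K,M=shot(n,n+'0');print(n,np.load('pics/'+n+'0.npz')['keys'],K.round(1).tolist(),M.round(3).tolist())
E
```

```text
pics
{'time': 0.0, 'joint_positions': array([ 1.15768757e+00,  2.91297688e-01, -1.54094297e-01,  1.12669521e+00,
        2.13966580e-06,  1.43150314e+00]), 'joint_velocities': array([ 1.32584344e-04,  1.69457900e-05,  2.91612755e-04, -6.25620799e-04,
        1.36976198e-03, -3.61444923e-04]), 'joint_torque': array([ 1.47474075e-03, -5.37147439e+01,  3.31367147e+01,  1.59230805e-02,
        1.68937743e-05,  1.61838722e-05]), 'tool_pos': array([0.14178536, 0.50505513, 0.23073521]), 'eef_rot': array([-3.14031459e+00, -1.81346782e-04,  2.86777697e+00]), 'contact_force': array([-0.04440769, -0.7385001 , -0.16837019]), 'moment': array([-0.01175275,  0.01317295,  0.02677575]), 'finger_gap': 0.0855764373368665}
scene ['frame' 'camera_matrix' 'world_to_cam'] [[382.9, 0.0, 277.1], [0.0, 382.9, 205.1], [0.0, 0.0, 1.0]] [[0.502, 0.865, 0.001, -0.332], [-0.569, 0.33, 0.753, 0.246], [0.651, -0.379, 0.658, -1.313], [0.0, 0.0, 0.0, 1.0]]
top ['frame' 'camera_matrix' 'world_to_cam'] [[419.8, 0.0, 270.5], [0.0, 419.8, 212.0], [0.0, 0.0, 1.0]] [[-0.016, -1.0, -0.021, 0.078], [0.997, -0.017, 0.075, -0.58], [-0.076, -0.019, 0.997, -1.025], [0.0, 0.0, 0.0, 1.0]]
wrist ['frame' 'camera_matrix' 'hand_eye'] [[377.6, 0.0, 280.1], [0.0, 377.6, 213.9], [0.0, 0.0, 1.0]] [[0.27, 0.963, -0.001, -0.524], [-0.928, 0.26, -0.268, 0.036], [-0.258, 0.073, 0.963, -0.377], [0.0, 0.0, 0.0, 1.0]]
```

View pics/scene0.png

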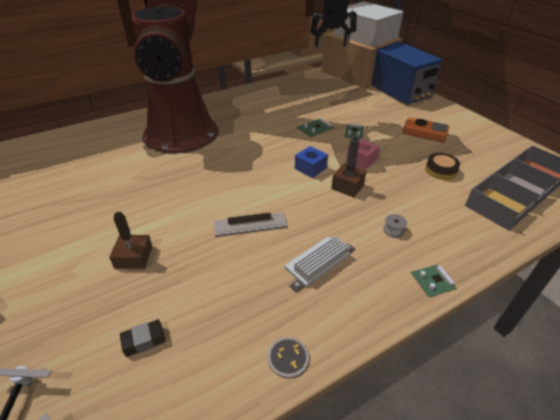

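View pics/top0.png

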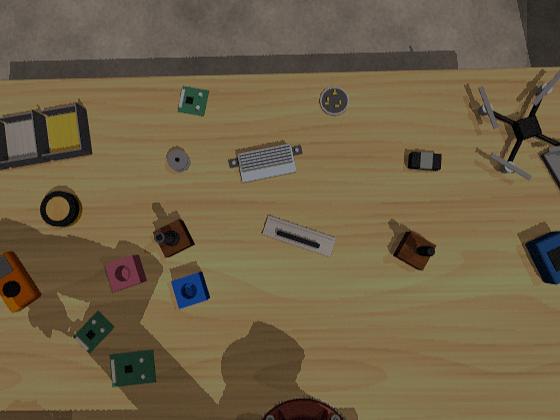

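View pics/wrist0.png

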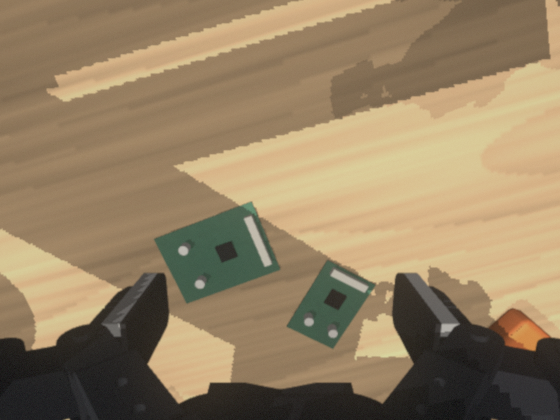

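```bash
python3 - <<'E'
from h import *
f,K,M=load('scene0');g,K2,M2=load('top0')
a=cv2.resize(f[130:200,290:390],None,fx=4,fy=4,interpolation=3)
b=cv2.resize(f[205:275,90:190],None,fx=4,fy=4,interpolation=3)
c=cv2.resize(g[200:270,130:230],None,fx=4,fy=4,interpolation=3)
d=cv2.resize(g[215:285,370:470],None,fx=4,fy=4,interpolation=3)
cv2.imwrite('pics/crop1.png',cv2.cvtColor(np.vstack([np.hstack([a,b]),np.hstack([c,d])]),cv2.COLOR_RGB2BGR))
a=cv2.resize(g[130:270,220:350],None,fx=4,fy=4,interpolation=3)
cv2.imwrite('pics/crop2.png',cv2.cvtColor(a,cv2.COLOR_RGB2BGR))
E
```

```text
(no output)
```

View pics/crop1.png

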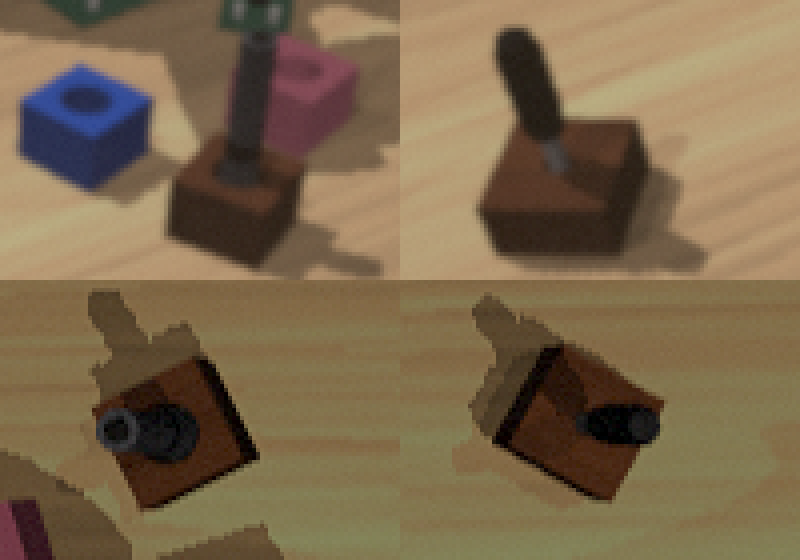

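View pics/crop2.png

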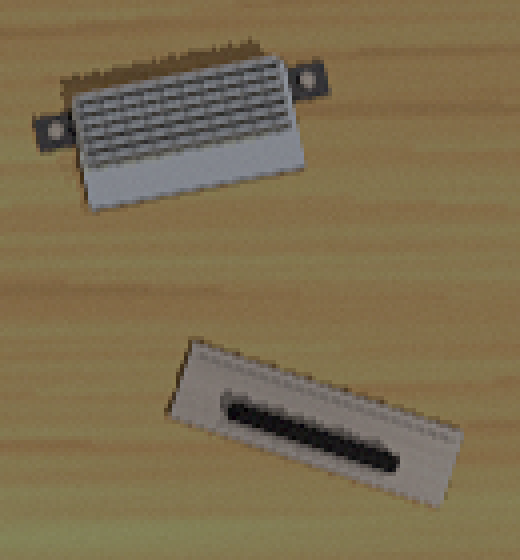

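```bash
python3 - <<'E'
from h import *
g,K,M=load('top0')
for n,u,v,z in [('hsL',243.25,182.5,.012),('hsR',295.75,172,.012),('ruFL',268,215,.008),('ruFR',335.75,237.5,.008),('ruBR',330,256.75,.008),('ruBL',262.5,233,.008),
 ('torchtail',159.2,237.3,.156),('drivertop',431,251,.136),('spool',178,159,.032),('pack',424,160,.028),('blue',190,290,.05)]:
    print(n,onz(K,M,u,v,z).round(4))
# torch tail by two views
f,Ks,Ms=load('scene0')
print(tri(ray(K,M,159.2,237.3),ray(Ks,Ms,290+260/4,130+38/4)))
# stand top corners
cs=np.array([onz(K,M,130+x/4,200+(y-280)/4,.05) for x,y in[(202,357),(259,459),(147,508),(96,407)]]);print(cs.round(4),cs.mean(0))
print('wrist cam in world',np.linalg.inv(load('wrist0')[2]).round(3))
E
```

```text
hsL [0.6584 0.137  0.012 ]
hsR [0.6828 0.0033 0.012 ]
ruFL [0.5749 0.0754 0.008 ]
ruFR [ 0.5153 -0.0939  0.008 ]
ruBR [ 0.4674 -0.0783  0.008 ]
ruBL [0.5296 0.09   0.008 ]
torchtail [0.52   0.3097 0.156 ]
drivertop [ 0.4808 -0.2842  0.136 ]
spool [0.7179 0.2987 0.032 ]
pack [ 0.7041 -0.3155  0.028 ]
blue [0.3942 0.2649 0.05  ]
[0.52117749 0.31168263 0.1555038 ]
[[0.5652 0.288  0.05  ]
 [0.5026 0.2532 0.05  ]
 [0.4741 0.3214 0.05  ]
 [0.5358 0.3529 0.05  ]] [0.51942615 0.30388188 0.05      ]
wrist cam in world [[ 0.27  -0.928 -0.258  0.077]
 [ 0.963  0.26   0.073  0.523]
 [-0.001 -0.268  0.963  0.372]
 [ 0.     0.     0.     1.   ]]
```

The torch is the left block's occupant: scene (349,180), top (173,238). It is thick-bodied with a wide head in a brown block. The one at scene (130,250), top (414,250) shows a thin steel shaft, so that is the driver. The blue and pink blocks at top (190,290) and (125,273) are decoys. The enlarged crop confirms this. Next I move to look at the rule and heat sink from closer up.

```bash
python3 -m pendant '[8.5,20,-24,7,-0.8, 8.5,41.8,-48.5,7,-1.636, 8.5,41.8,-48.5,7,-1.636, 8.5,41.8,-48.5,7,-1.636, 8.5,41.8,-48.5,7,-1.636, 8.5,41.8,-48.5,7,-1.636, 8.5,41.8,-48.5,7,-1.636, 8.5,41.8,-48.5,7,-1.636, 8.5,41.8,-48.5,7,-1.636, 8.5,41.8,-48.5,7,-1.636, 8.5,41.8,-48.5,7,-1.636, 8.5,41.8,-48.5,7,-1.636]' 40
python3 -c "
from h import *
print(telemetry.sense()['tool_pos'],telemetry.sense()['eef_rot'])"
```

```text
time: 1.35
tool_pos: [0.5318, 0.0518, 0.2966]
eef_rot: [-3.14, -0.0, 1.227]
contact_force: [0.6, 0.8, -0.2]
finger_gap: 0.0851
[0.53178378 0.05177283 0.29656971] [-3.14049194e+00 -2.31640924e-04  1.22675004e+00]
```

```bash
python3 -m pendant '[8.5,3,-3,0,0, 8.5,3,-3,0,0, 8.5,3,-3,0,0]'
python3 -c "
from h import *
shot('wrist','w1')"
```

```text
time: 1.65
tool_pos: [0.5618, 0.021, 0.2957]
eef_rot: [-3.139, -0.0, 1.225]
contact_force: [-0.7, 0.5, -0.5]
finger_gap: 0.085
```

View pics/w1.png

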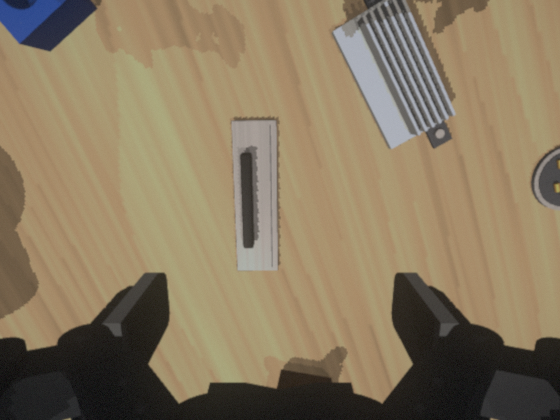

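```bash
python3 - <<'E'
from h import *
f,K,M=load('w1')
hsv=cv2.cvtColor(f,cv2.COLOR_RGB2HSV)
print([hsv[y,x].tolist() for x,y in[(268,200),(247,200),(365,100),(200,200),(310,200)]])
m=((hsv[...,1]<70)&(hsv[...,2]>110)).astype(np.uint8)
m=cv2.morphologyEx(m,cv2.MORPH_OPEN,np.ones((3,3),np.uint8))
cv2.imwrite('pics/m1.png',m*255)
n,l,st,ce=cv2.connectedComponentsWithStats(m)
for i in range(1,n):
    if st[i,4]>300: print(st[i],ce[i].round(1))
x0,y0,x1,y1=220,0,470,290
cv2.imwrite('pics/c3.png',cv2.cvtColor(cv2.resize(f[0:160,320:470],None,fx=4,fy=4,interpolation=3)[:600],cv2.COLOR_RGB2BGR))
E
```

```text
[[15, 25, 163], [13, 35, 65], [17, 39, 117], [25, 74, 172], [19, 89, 170]]
[384   0  58 124 596] [412.8  63.3]
[403   0  53 116 634] [429.3  58.4]
[396   6  53 114 554] [422.1  63.6]
[ 332    9   97  140 4907] [377.5  81.2]
[383  19  53 108 540] [408.1  72.9]
[133  61  37  70 491] [150.3  92.6]
[ 231  120   47  152 5200] [257.1 193. ]
[534 149  26  62 366] [544.2 183.4]
```

View pics/c3.png

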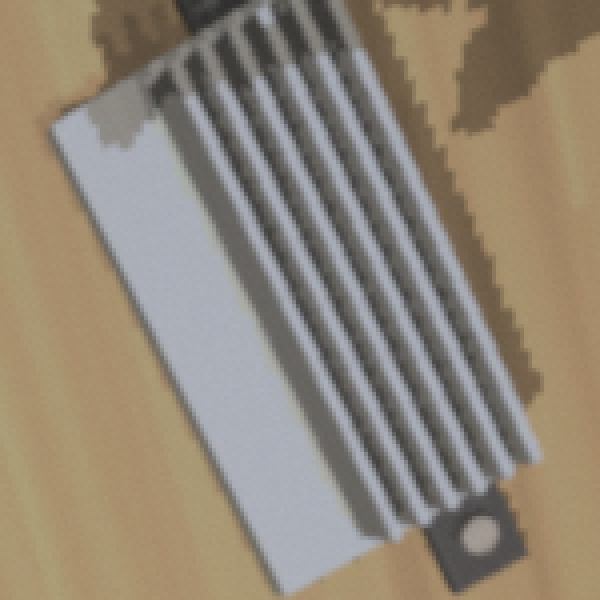

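View pics/m1.png

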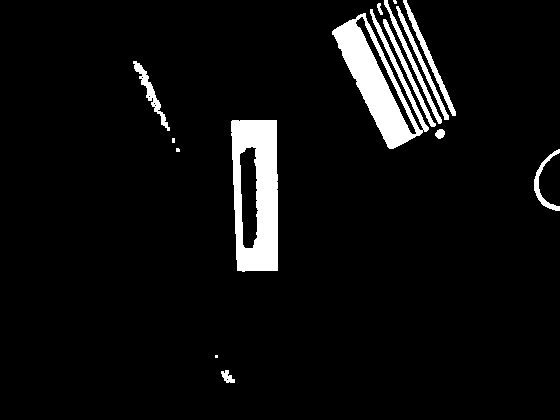

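```bash
cat > meas.py <<'E'
from h import *
def edge(m,rows,side):
    P=[]
    for r in rows:
        c=np.where(m[r])[0]
        if len(c): P.append(((c[0]-.5) if side=='L' else (c[-1]+.5),r))
    P=np.array(P,np.float32);vx,vy,x0,y0=cv2.fitLine(P,cv2.DIST_HUBER,0,.01,.01).ravel()
    res=np.abs((P[:,0]-x0)*vy-(P[:,1]-y0)*vx);return lambda r:(x0+(r-y0)*vx/vy,r),res.mean()
E
python3 - <<'E'
from meas import *
f,K,M=load('w1');hsv=cv2.cvtColor(f,cv2.COLOR_RGB2HSV)
m=((hsv[...,1]<70)&(hsv[...,2]>110)).astype(np.uint8)
m=cv2.morphologyEx(m,cv2.MORPH_OPEN,np.ones((3,3),np.uint8))
n,l,st,ce=cv2.connectedComponentsWithStats(m)
h=l==[i for i in range(1,n) if st[i,4]>4000 and st[i,0]>300][0]; r=l==[i for i in range(1,n) if st[i,4]>4000 and st[i,0]<300][0]
E,e=edge(h,range(45,140),'L');a=onz(K,M,*E(32),.012);b=onz(K,M,*E(148.2),.012)
print('hs',a,b,np.linalg.norm(a-b),'mid',(a+b)/2,'yaw',np.arctan2(-(a-b)[0],(a-b)[1]),e)
for s in'RL':
    E,e=edge(r,range(126,265),s);a=onz(K,M,*E(119.5),.008);b=onz(K,M,*E(270.5),.008)
    print(s,a,b,np.linalg.norm(a-b),'mid',(a+b)/2,'yaw',np.arctan2(-(a-b)[0],(a-b)[1]),e)
k=((hsv[...,2]<90)&(np.indices(hsv.shape[:2])[1]>236)&(np.indices(hsv.shape[:2])[1]<262)&(np.indices(hsv.shape[:2])[0]>130)&(np.indices(hsv.shape[:2])[0]<260)).astype(np.uint8)
c=max(cv2.findContours(k,0,2)[0],key=cv2.contourArea);q=cv2.minAreaRect(c);print('rib px',q)
print(onz(K,M,*q[0],.022))
E
```

```text
hs [0.66002964 0.13845685 0.012     ] [0.68387162 0.00391823 0.012     ] 0.1366348416357923 mid [0.67195063 0.07118754 0.012     ] yaw 0.17539196246071484 0.3250546
R [0.57745716 0.07510434 0.008     ] [ 0.51764722 -0.09494251  0.008     ] 0.1802585909569954 mid [ 0.54755219 -0.00991908  0.008     ] yaw -0.33821185018506505 0.22399524
L [0.52970257 0.09230241 0.008     ] [ 0.46975873 -0.07773573  0.008     ] 0.1802948504564106 mid [0.49973065 0.00728334 0.008     ] yaw -0.338928514427908 0.26112625
rib px ((247.42237854003906, 198.5377960205078), (97.0455322265625, 11.992619514465332), 87.99044799804688)
[0.51749833 0.00511508 0.022     ]
```

```bash
python3 -m pendant '[8.5,-4.7,-1.9,-3,0.01, 8.5,-4.7,-1.9,-8,0.01, 8.5,-4.7,-1.9,-12,0.01, 8.5,-4.7,-1.9,-16,0.01, 8.5,-4.7,-1.9,-19,0.01, 8.5,-4.7,-1.9,-21,0.01, 8.5,-4.7,-1.9,-22,0.01, 8.5,-4.7,-1.9,-22,0.01, 8.5,-4.7,-1.9,-22,0.01]'
python3 -c "
from h import *
shot('wrist','w2')"
```

```text
time: 2.6
tool_pos: [0.5147, 0.0032, 0.0771]
eef_rot: [-3.14, -0.0, 1.237]
contact_force: [-0.2, -0.3, 0.7]
finger_gap: 0.0848
```

View pics/w2.png

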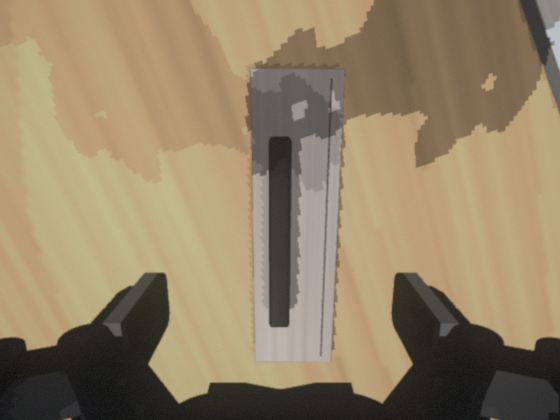

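The rib, columns 269–291 and centred at column 280, lies midway between the fingers and parallel to the pads. I go down and grip.

```bash
python3 -m pendant '[8.5,0,0,-3,0, 8.5,0,0,-5.5,0, 8.5,0,0,-6.5,0, 8.5,0,0,-6.6,0, 3,0,0,-6.6,0, 0.5,0,0,-6.6,0, 0.5,0,0,-6.6,0, 0.5,0,0,-6.6,0, 0.5,0,0,-6.6,0, 0.5,0,0,-6.6,0, 0.5,0,0,-6.6,0, 0.5,0,0,-6.6,0]' 40
```

```text
time: 3.85
tool_pos: [0.5153, 0.003, 0.0118]
eef_rot: [-3.141, -0.001, 1.237]
contact_force: [-1.4, 0.7, 4.5]
finger_gap: 0.0108
```

```bash
python3 -m pendant '[0.5,0,0,1,0, 0.5,0,0,2,0, 0.5,3,1.5,2,0.13, 0.5,6,3,2,0.26, 0.5,8.5,4.5,2,0.39, 0.5,10.4,5.9,2,0.51, 0.5,10.4,5.9,2,0.51, 0.5,10.4,5.9,2,0.51, 0.5,10.4,5.9,2,0.51]'
python3 -c "
from h import *
shot('wrist','w3')"
```

```text
time: 4.75
tool_pos: [0.6183, 0.0616, 0.0319]
eef_rot: [-3.14, -0.001, 1.745]
contact_force: [-0.4, 0.1, -2.4]
finger_gap: 0.0108
```

View pics/w3.png

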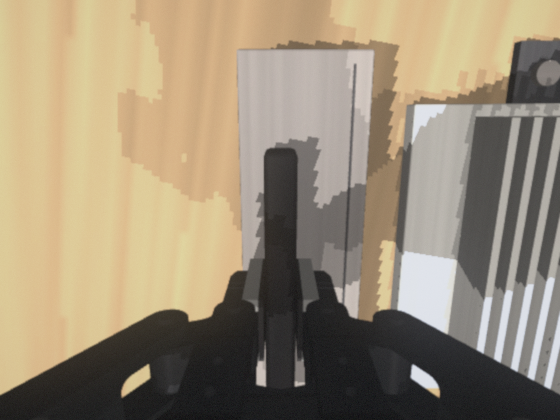

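```bash
python3 - <<'E'
from h import *
f,K,M=load('w3')
cv2.imwrite('pics/c4.png',cv2.cvtColor(cv2.resize(f[30:180,320:450],None,fx=4,fy=4,interpolation=3),cv2.COLOR_RGB2BGR))
cv2.imwrite('pics/c5.png',cv2.cvtColor(cv2.resize(f[180:330,320:450],None,fx=4,fy=4,interpolation=3),cv2.COLOR_RGB2BGR))
E
```

```text
(no output)
```

View pics/c4.png

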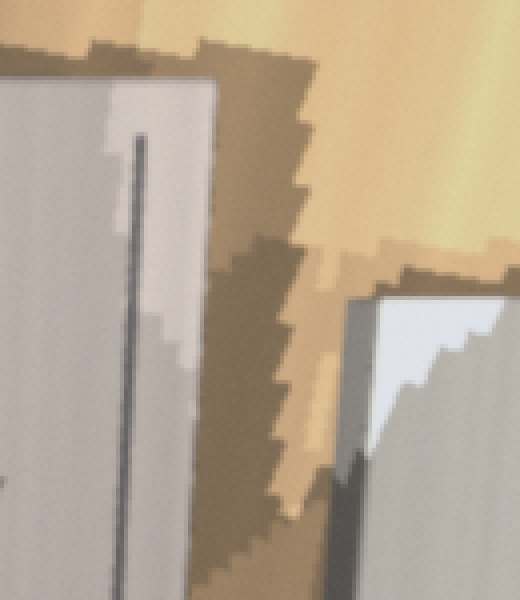

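View pics/c5.png

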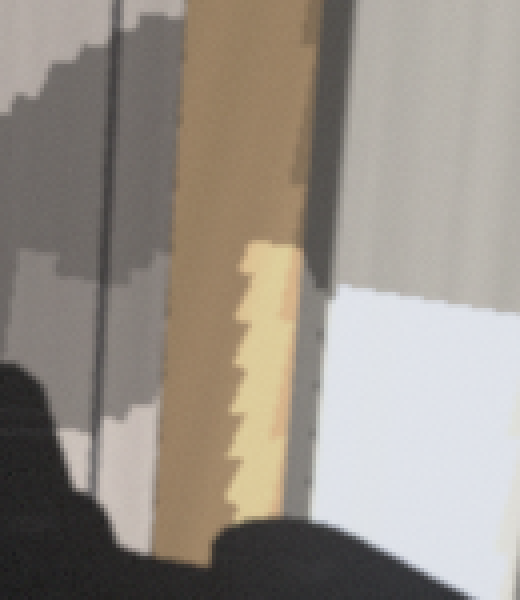

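```bash
python3 - <<'E'
from h import *
f,K,M=load('w3')
def L(n,p,q,z):
    a=onz(K,M,*p,z);b=onz(K,M,*q,z);d=a-b;print(n,a.round(4),b.round(4),'yaw',np.arctan2(-d[0],d[1]).round(4),np.linalg.norm(d).round(4));return a,b
z=.0282
r=L('rule',(374.25,50),(358.75,317.5),z)
h=L('hst',(414.75,104.5),(398.25,308.75),.012)
h2=L('hsb',(406.75,104.5),(390.75,310),.0)
d=h[0]-h[1];y=np.arctan2(-d[0],d[1]);n=np.array([np.cos(y),np.sin(y),0]);t=np.array([-np.sin(y),np.cos(y),0])
print('gap',n@(h[0]-r[0]),n@(h[0]-r[1]),'endL hs - rule along',t@(h[0]-r[0]))
E
```

```text
rule [0.6368 0.1532 0.0282] [0.6557 0.048  0.0282] yaw 0.1783 0.1069
hst [0.6614 0.1388 0.012 ] [0.6786 0.047  0.012 ] yaw 0.1854 0.0934
hsb [0.6619 0.139  0.    ] [ 0.6803  0.0396 -0.    ] yaw 0.1827 0.1011
gap 0.021519539963400655 0.022276477649184234 endL hs - rule along -0.01866915760442045
```

```bash
python3 -m pendant '[0.5,0.8,0.15,-1,0.006, 0.5,1.2,0.22,-1.9,0.006, 0.5,1.2,0.22,-2.02,0.006, 0.5,1.6,0.3,-2.02,0.006, 0.5,1.9,0.36,-2.02,0.006, 0.5,2.0,0.38,-2.02,0.006, 0.5,2.0,0.38,-2.02,0.006]'
```

```text
time: 5.5
tool_pos: [0.6368, 0.0648, 0.0115]
eef_rot: [-3.137, -0.0, 1.75]
contact_force: [-8.0, -1.8, 9.7]
finger_gap: 0.0105
```

```bash
python3 -m pendant '[0.5,0.1,0.02,0,0, 0.5,0.2,0.04,0,0, 0.5,0.2,0.04,0,0]'
```

```text
time: 5.8
tool_pos: [0.6369, 0.0648, 0.0115]
eef_rot: [-3.133, -0.0, 1.75]
contact_force: [-11.1, -2.1, 14.3]
finger_gap: 0.0109
```

```bash
python3 -m pendant '[1,0,0,0,0, 2.6,0,0,0,0, 2.6,0,0,0,0, 2.6,0,0,0.2,0, 2.6,0,0,1,0, 2.6,-0.3,0,4,0, 2.6,-3,0,8,0, 2.6,-5,0,12,0, 2.6,-5,0,12,0, 2.6,-5,0,12,0]'
python3 -c "
from h import *
shot('wrist','w4')"
```

```text
time: 6.8
tool_pos: [0.5877, 0.0648, 0.1332]
eef_rot: [-3.137, 0.0, 1.75]
contact_force: [0.6, -0.7, -0.4]
finger_gap: 0.0264
```

View pics/w4.png

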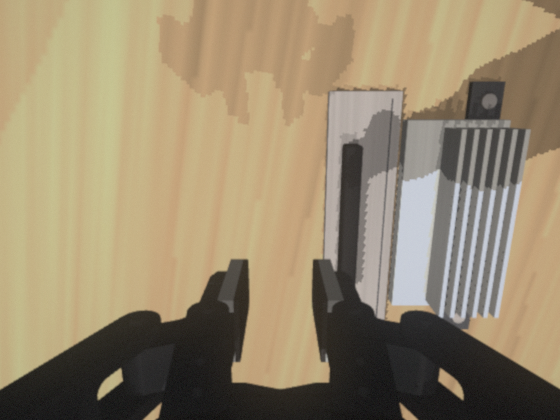

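```bash
python3 - <<'E'
from h import *
f,K,M=load('w4')
cv2.imwrite('pics/c6.png',cv2.cvtColor(np.hstack([cv2.resize(f[80:220,360:430],None,fx=4,fy=4,interpolation=3),cv2.resize(f[190:330,350:420],None,fx=4,fy=4,interpolation=3)]),cv2.COLOR_RGB2BGR))
E
```

```text
(no output)
```

View pics/c6.png

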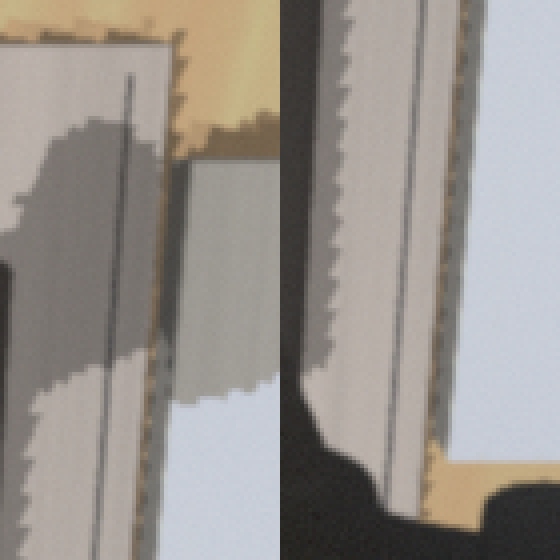

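```bash
python3 - <<'E'
from h import *
f,K,M=load('w4')
def ln(p,q,z):
    a=onz(K,M,*p,z);b=onz(K,M,*q,z);d=a-b;return a,b,np.arctan2(-d[0],d[1])
r=ln((403,91.25),(385,318.75),.008)
t=ln((360+188/4,80+160/4),(350+(449-280)/4,190+460/4),.012)
b=ln((403.5,120),(390.3,304),0)
n=np.array([np.cos(t[2]),np.sin(t[2]),0])
print([x[2] for x in(r,t,b)],t[0],t[1],b[0],b[1],r)
tt=np.array([-n[1],n[0],0])
for h in(t,b):
    # rule edge at seam coords
    mid=(h[0]+h[1])/2
    for s in(.07,-.07):
        P=mid+tt*s; k=(tt@(P-r[1]))/(tt@(r[0]-r[1])); Q=r[1]+k*(r[0]-r[1]); print(s,'gap',n@(P-Q))
E
```

```text
[np.float64(0.1831840229717633), np.float64(0.18700108934428888), np.float64(0.19274272090625552)] [0.6613351  0.13871976 0.012     ] [0.68712615 0.00241196 0.012     ] [0.66276978 0.13864754 0.        ] [ 0.69038815 -0.00286498  0.        ] (array([0.65498953, 0.15649436, 0.008     ]), array([ 0.68626754, -0.01233787,  0.008     ]), np.float64(0.1831840229717633))
0.07 gap 0.002999151107983733
-0.07 gap 0.0035335429955022156
0.07 gap 0.004821008553743774
-0.07 gap 0.005355400441262361
```

Bench colour still shows between the two edges (crop columns 172–180 at the left end, 425–440 at the right), so the gap is about 3 mm. The resistance I felt was bench friction because the rule was pressed down too hard. I regrip and slide it on with less down-force.

```bash
python3 -m pendant '[2.6,3,0,-3,0, 2.6,4.9,0,-6,0, 2.6,4.92,0,-9.5,0, 2.6,4.92,0,-11.5,0, 2.6,4.92,0,-12.1,0, 2.6,4.92,0,-12.1,0, 0.5,4.92,0,-12.1,0, 0.5,4.92,0,-12.1,0, 0.5,4.92,0,-12.1,0, 0.5,4.92,0,-12.1,0]'
```

```text
time: 7.85
tool_pos: [0.6362, 0.0648, 0.0107]
eef_rot: [-3.134, -0.0, 1.75]
contact_force: [-0.8, -0.3, -2.4]
finger_gap: 0.0108
```

```bash
python3 -m pendant '[0.5,0.1,0.02,0,0, 0.5,0.2,0.04,0,0, 0.5,0.3,0.06,0,0, 0.5,0.3,0.06,0,0, 0.5,0.3,0.06,0,0]'
```

```text
time: 8.35
tool_pos: [0.6392, 0.0654, 0.0107]
eef_rot: [-3.134, -0.0, 1.75]
contact_force: [-0.4, -0.1, -2.5]
finger_gap: 0.0106
```

```bash
python3 -m pendant '[0.5,0.1,0.02,0,0, 0.5,0.2,0.04,0,0, 0.5,0.2,0.04,0,0, 0.5,0.2,0.04,0,0]'
```

```text
time: 8.75
tool_pos: [0.64, 0.0656, 0.0105]
eef_rot: [-3.132, -0.0, 1.75]
contact_force: [-4.7, -0.5, -0.5]
finger_gap: 0.0109
```

```bash
python3 -m pendant '[0.5,0.2,0.04,0,0, 0.5,0.2,0.04,0,0, 0.5,0.2,0.04,0,0]'
```

```text
time: 9.05
tool_pos: [0.64, 0.0656, 0.0105]
eef_rot: [-3.128, 0.0, 1.749]
contact_force: [-8.8, -2.3, 5.3]
finger_gap: 0.0111
```

```bash
python3 -m pendant '[1,0,0,0,0, 2.6,0,0,0,0, 2.6,0,0,0,0, 2.6,0,0,0.2,0, 2.6,0,0,1,0, 2.6,-0.3,0,4,0, 2.6,-3,0,8,0, 2.6,-5,0,12,0, 2.6,-5,0,12,0, 2.6,-5,0,12,0]'
python3 - <<'E'
from h import *
f,K,M=shot('wrist','w5')
cv2.imwrite('pics/c7.png',cv2.cvtColor(np.hstack([cv2.resize(f[80:220,360:430],None,fx=4,fy=4,interpolation=3),cv2.resize(f[190:330,350:420],None,fx=4,fy=4,interpolation=3)]),cv2.COLOR_RGB2BGR))
E
```

```text
time: 10.05
tool_pos: [0.5908, 0.0656, 0.1323]
eef_rot: [-3.131, 0.001, 1.75]
contact_force: [-0.1, -0.1, -1.9]
finger_gap: 0.026
```

View pics/c7.png

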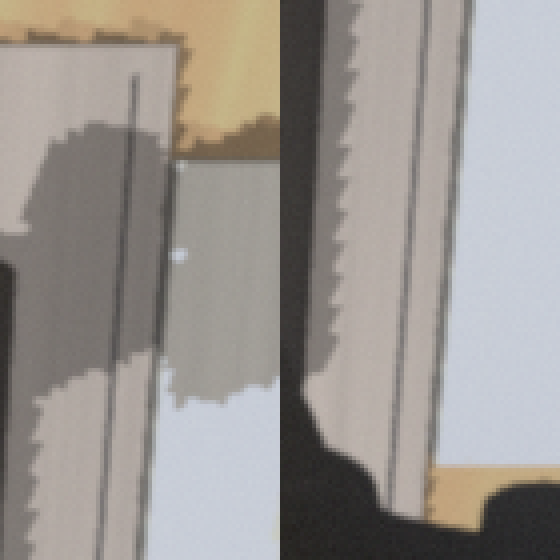

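```bash
python3 - <<'E'
from h import *
f,K,M=load('w5')
P=lambda c,x,y:((360+x/4,80+y/4) if c==1 else (350+(x-280)/4,190+y/4))
def ln(p,q,z):
    a=onz(K,M,*p,z);b=onz(K,M,*q,z);d=a-b;return a,b,np.arctan2(-d[0],d[1])
r=ln(P(1,178,45),P(2,423,515),.008)
t=ln(P(1,174,160),P(2,437,465),.012)
n=np.array([np.cos(t[2]),np.sin(t[2]),0]);tt=np.array([-n[1],n[0],0])
print(r,t,np.linalg.norm(t[0]-t[1]),np.linalg.norm(r[0]-r[1]))
mid=(t[0]+t[1])/2
for s in(.07,-.07):
    Q0=mid+tt*s;k=(tt@(Q0-r[1]))/(tt@(r[0]-r[1]));Q=r[1]+k*(r[0]-r[1]);print(s,'gap',n@(Q0-Q))
print(telemetry.sense())
E
python3 -c "
from h import *
shot('scene','s2')
f=load('s2')[0]
cv2.imwrite('pics/c8.png',cv2.cvtColor(cv2.resize(f[180:300,220:370],None,fx=5,fy=5,interpolation=3),cv2.COLOR_RGB2BGR))"
```

```text
(array([0.65806721, 0.15714157, 0.008     ]), array([ 0.68875948, -0.01093437,  0.008     ]), np.float64(0.18061943421265733)) (array([0.66110159, 0.13886683, 0.012     ]), array([0.68705276, 0.0022029 , 0.012     ]), np.float64(0.18765617349516361)) 0.13910604062066334 0.17085531356045028
0.07 gap -0.000300989503459963
-0.07 gap 0.0006841702564361926
{'time': 10.1, 'joint_positions': array([-0.0109415 ,  0.49992077, -0.10766011,  0.97551591, -0.00260354,
        1.38117033]), 'joint_velocities': array([-0.00092989,  0.03349253, -0.01014583, -0.00390564,  0.0014302 ,
       -0.00091967]), 'joint_torque': array([ 1.43556478e-01, -6.78338814e+01,  3.17170608e+01,  2.57422132e-01,
       -7.88577046e-03, -1.61744879e-04]), 'tool_pos': array([0.59035096, 0.06560118, 0.13098921]), 'eef_rot': array([-3.12902195e+00,  2.38203625e-04,  1.74949834e+00]), 'contact_force': array([-0.24575444,  0.0518149 , -0.27840363]), 'moment': array([-0.00400969,  0.02588779,  0.02679409]), 'finger_gap': 0.026235675309614674}
```

View pics/c8.png

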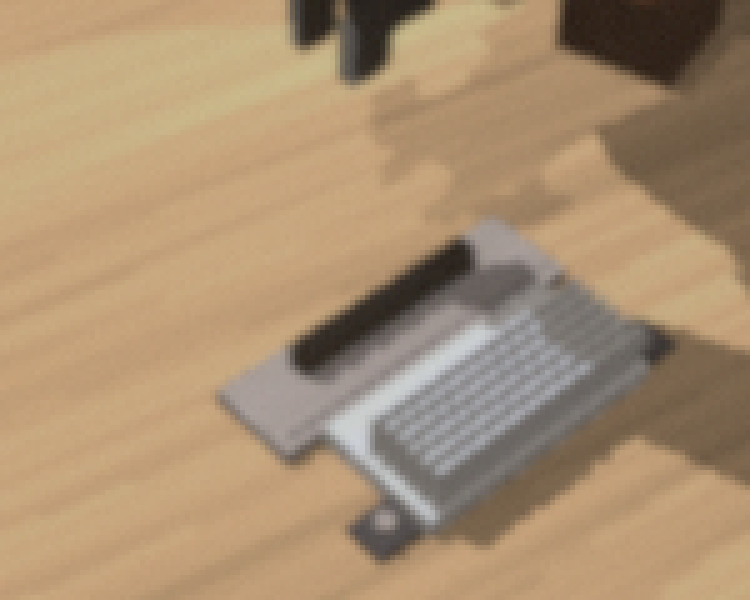

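Straightedge flush: the gap at the two end points is −0.3 mm and 0.7 mm, and the strip is flat. On to the torch.

```bash
python3 -m pendant '[8.5,0,0,4,0, 8.5,0,2,9,0, 8.5,-1,6,13,0.1, 8.5,-3,10,17,0.2, 8.5,-5,14,17,0.335, 8.5,-6,18,17,0.335, 8.5,-7,22,17,0.335, 8.5,-7,24.1,17,0.335, 8.5,-7,24.1,17,0.335, 8.5,-7,24.1,17,0.335]'
python3 -c "
from h import *
shot('wrist','w6')"
```

```text
time: 11.15
tool_pos: [0.5199, 0.3066, 0.2987]
eef_rot: [-3.125, 0.0, 2.085]
contact_force: [0.6, 0.0, 0.3]
finger_gap: 0.0849
```

View pics/w6.png

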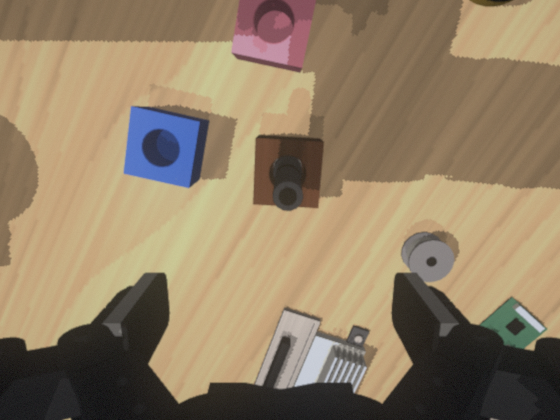

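```bash
python3 - <<'E'
from h import *
f,K,M=load('w6')
cv2.imwrite('pics/c9.png',cv2.cvtColor(cv2.resize(f[125:225,240:340],None,fx=6,fy=6,interpolation=3),cv2.COLOR_RGB2BGR))
E
```

View pics/c9.png

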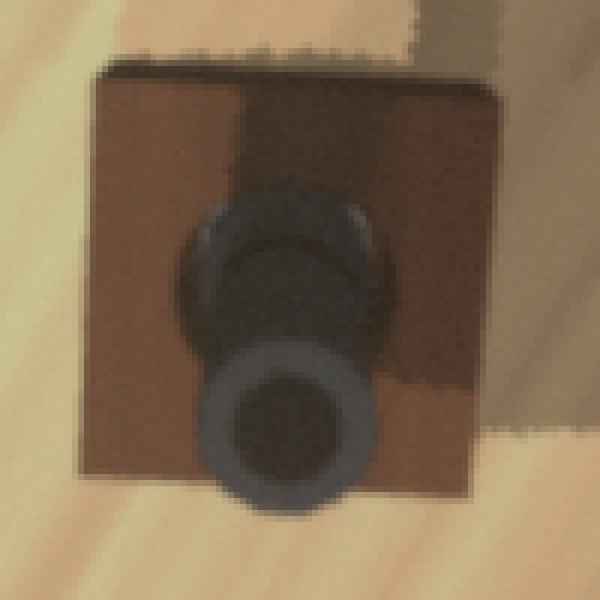

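```bash
python3 - <<'E'
from h import *
f,K,M=load('w6')
P=lambda x,y,z:onz(K,M,240+x/6,125+y/6,z)
t=P(288,427,.156);print('tail',t,'r',np.linalg.norm(P(376,427,.156)-t))
cs=np.array([P(x,y,.05) for x,y in[(98,78),(497,97),(470,497),(80,475)]]);print(cs.round(4),cs.mean(0),[np.linalg.norm(cs[i]-cs[i-1]).round(4) for i in range(4)])
d=cs[3]-cs[0];print('normal heading',np.arctan2(d[1],d[0]));d=cs[2]-cs[1];print(np.arctan2(d[1],d[0]))
E
```

```text
tail [0.52253618 0.31023055 0.156     ] r 0.011289399416239026
[[0.4769 0.3261 0.05  ]
 [0.5373 0.3567 0.05  ]
 [0.5694 0.2945 0.05  ]
 [0.5073 0.2636 0.05  ]] [0.52271672 0.31022968 0.05      ] [np.float64(0.0695), np.float64(0.0676), np.float64(0.07), np.float64(0.0694)]
normal heading -1.1191112652299509
-1.094251501104245
```

```bash
python3 -m pendant '[8.5,0.27,0.36,-4,-0.05, 8.5,0.27,0.36,-8,-0.05, 8.5,0.27,0.36,-12,-0.05, 8.5,0.27,0.36,-16,-0.05, 8.5,0.27,0.36,-19,-0.05, 8.5,0.27,0.36,-19.9,-0.05, 8.5,0.27,0.36,-19.9,-0.05, 8.5,0.27,0.36,-19.9,-0.05]' 40
python3 -c "
from h import *
shot('wrist','w7')"
```

```text
time: 12.0
tool_pos: [0.5239, 0.3094, 0.1015]
eef_rot: [-3.127, 0.0, 2.033]
contact_force: [0.5, -0.5, 0.4]
finger_gap: 0.085
```

View pics/w7.png

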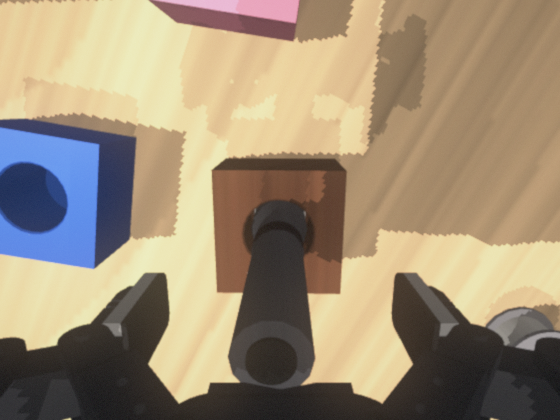

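The tail, at (271,360), is about 2 mm left of the jaw centre. I shift for it and close.

```bash
python3 -m pendant '[8.5,-0.18,-0.09,0,0, 8.5,-0.18,-0.09,0,0, 4,-0.18,-0.09,0,0, 1,-0.18,-0.09,0,0, 1,-0.18,-0.09,0,0, 1,-0.18,-0.09,0,0, 1,-0.18,-0.09,0,0, 1,-0.18,-0.09,0,0, 1,-0.18,-0.09,0,0]' 40
```

```text
time: 12.95
tool_pos: [0.5226, 0.3089, 0.102]
eef_rot: [-3.129, 0.0, 2.034]
contact_force: [0.6, 0.4, 1.0]
finger_gap: 0.0224
```

```bash
python3 -m pendant '[1,0,0,2,0, 1,0,0,4,0, 1,0,0,6,0, 1,0,0,8,0, 1,0,0,8,0, 1,0,0,8,0]'
python3 -c "
from h import *
shot('wrist','w8');shot('scene','s3')
f=load('s3')[0]
cv2.imwrite('pics/c10.png',cv2.cvtColor(cv2.resize(f[60:220,270:430],None,fx=3.7,fy=3.7,interpolation=3),cv2.COLOR_RGB2BGR))"
```

```text
time: 13.55
tool_pos: [0.5224, 0.3089, 0.1815]
eef_rot: [-3.129, 0.0, 2.034]
contact_force: [-0.4, 0.5, -1.9]
finger_gap: 0.0226
```

View pics/w8.png

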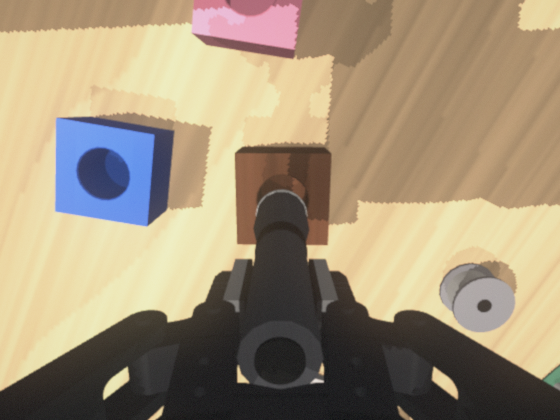

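View pics/c10.png

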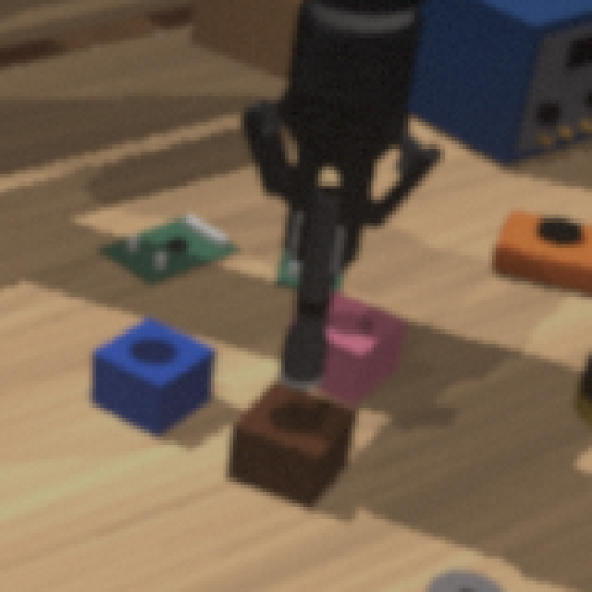

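The torch is clear of the stand and in the grip. I move it out beside the stand towards the heat sink and lower it, to lean it against the stand's top edge with a light grip.

```bash
python3 -m pendant '[1,1.5,-3,0,0, 1,2.9,-5.8,0,0, 1,2.9,-5.8,-1,0, 1,2.9,-5.8,-4,0, 1,2.9,-5.8,-7,0, 1,2.9,-5.8,-7.4,0, 1,2.9,-5.8,-7.4,0, 1,2.9,-5.8,-7.4,0]' 20
python3 -c "
from h import *
shot('scene','s4')
f=load('s4')[0]
cv2.imwrite('pics/c11.png',cv2.cvtColor(cv2.resize(f[80:240,270:430],None,fx=3.7,fy=3.7,interpolation=3),cv2.COLOR_RGB2BGR))"
```

```text
time: 14.45
tool_pos: [0.5514, 0.251, 0.1076]
eef_rot: [-3.128, 0.0, 2.034]
contact_force: [-0.9, 0.6, -0.7]
finger_gap: 0.0223
```

View pics/c11.png

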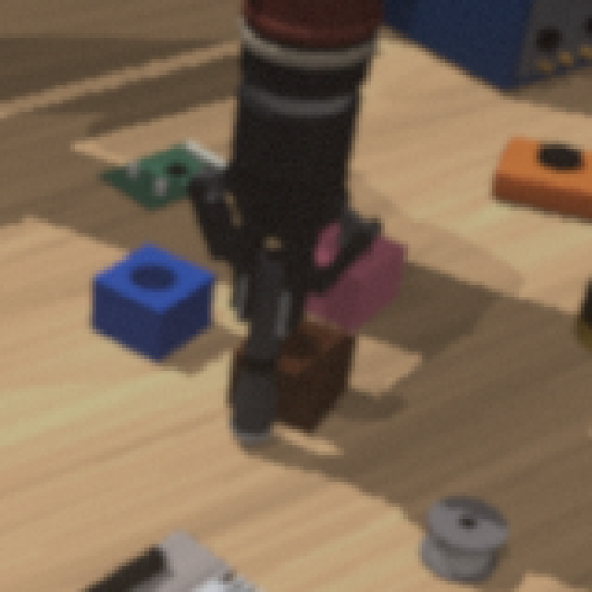

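```bash
python3 -m pendant '[1,-0.45,0.89,0,0, 1,-0.7,1.35,0,0, 1,-0.9,1.8,0,0, 1,-1.1,2.25,0,0, 1,-1.35,2.7,0,0, 1,-1.6,3.1,0,0, 1,-1.8,3.6,0,0, 1,-1.8,3.6,0,0]'
python3 -c "
from h import *
shot('wrist','w9');shot('scene','s5')
f=load('s5')[0]
cv2.imwrite('pics/c12.png',cv2.cvtColor(cv2.resize(f[80:240,270:430],None,fx=3.7,fy=3.7,interpolation=3),cv2.COLOR_RGB2BGR))"
```

```text
time: 15.3
tool_pos: [0.5343, 0.2872, 0.1085]
eef_rot: [-3.13, 0.002, 2.034]
contact_force: [3.7, -3.3, 0.4]
finger_gap: 0.0225
```

View pics/c12.png

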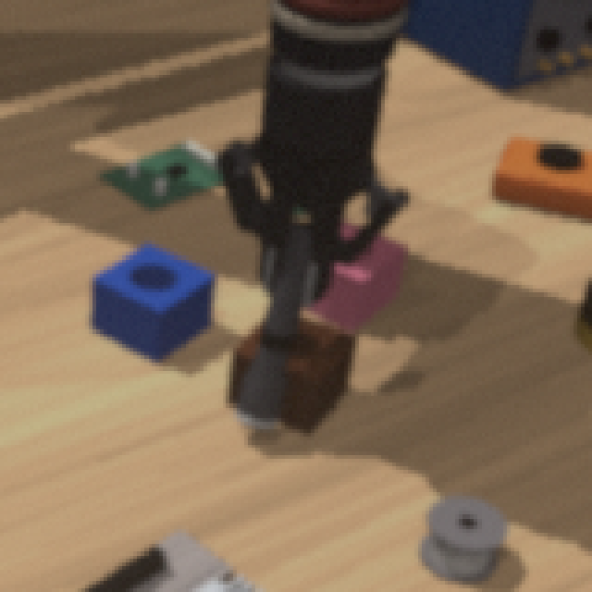

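View pics/w9.png

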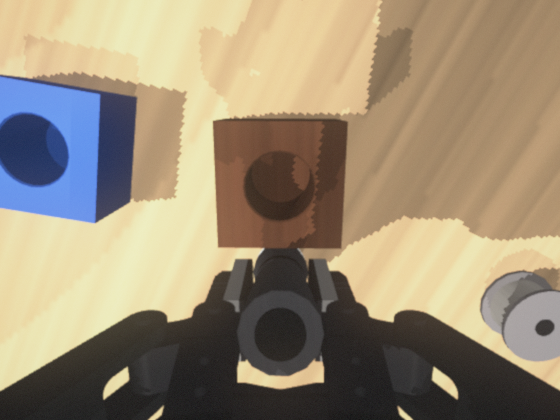

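The torch turns in the jaws as intended, with about 5 N of force. I continue.

```bash
python3 -m pendant '[1,-0.25,0.45,0,0, 1,-0.45,0.9,0,0, 1,-0.65,1.35,0,0, 1,-0.9,1.8,0,0, 1,-1.1,2.25,0,0, 1,-1.35,2.7,0,0, 1,-1.6,3.1,0,0, 1,-1.8,3.6,0,0, 1,-2.0,4.0,0,0, 1,-2.0,4.0,0,0]'
python3 -c "
from h import *
shot('wrist','w10');shot('scene','s6')
f=load('s6')[0]
cv2.imwrite('pics/c13.png',cv2.cvtColor(cv2.resize(f[80:240,270:430],None,fx=3.7,fy=3.7,interpolation=3),cv2.COLOR_RGB2BGR))"
```

```text
time: 16.4
tool_pos: [0.514, 0.3272, 0.1088]
eef_rot: [-3.13, 0.002, 2.034]
contact_force: [0.2, -2.6, 2.3]
finger_gap: 0.0228
```

View pics/c13.png

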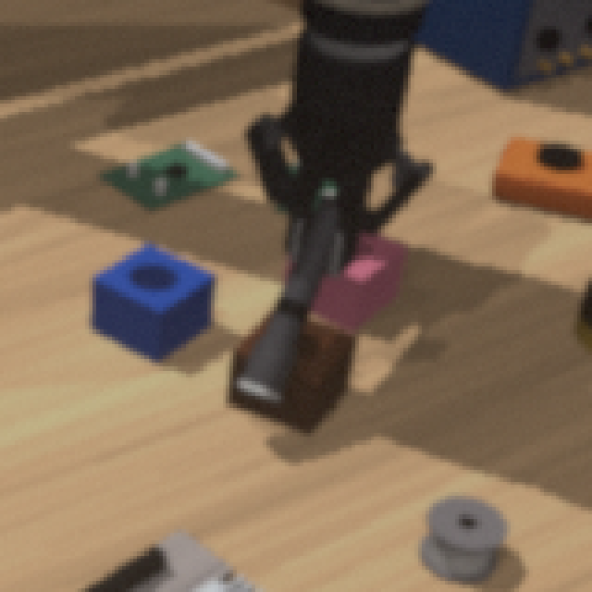

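View pics/w10.png

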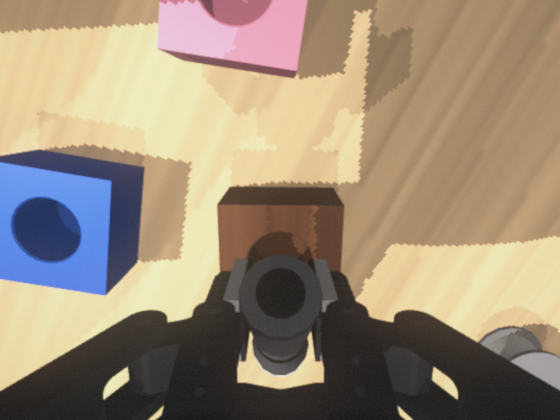

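The tilt is about 44° by geometry. I raise the grip force, lift off and carry the torch to near the final pose, staying slightly high.

```bash
python3 -m pendant '[1,0,0,0,0, 1,0,0,0,0, 1,0,0,0,0, 1,0,0,2,0, 1,0,0,5,0, 1,1.5,-2,6,0, 1,3.5,-5,6,0, 1,5.5,-8,6,0, 1,7.5,-10.5,6,0, 1,9.3,-12.4,6,0, 1,9.3,-12.4,6,0, 1,9.3,-12.4,6,0]' 80
python3 -c "
from h import *
shot('wrist','w11');shot('scene','s7');shot('top','t7')
f=load('s7')[0];g=load('t7')[0]
cv2.imwrite('pics/c14.png',cv2.cvtColor(cv2.resize(f[120:280,260:420],None,fx=3.7,fy=3.7,interpolation=3),cv2.COLOR_RGB2BGR))
cv2.imwrite('pics/c15.png',cv2.cvtColor(cv2.resize(g[100:260,150:310],None,fx=3.7,fy=3.7,interpolation=3),cv2.COLOR_RGB2BGR))"
```

```text
time: 17.7
tool_pos: [0.6069, 0.2034, 0.1683]
eef_rot: [-3.13, -0.0, 2.034]
contact_force: [-0.2, -0.0, -0.7]
finger_gap: 0.0217
```

View pics/c14.png

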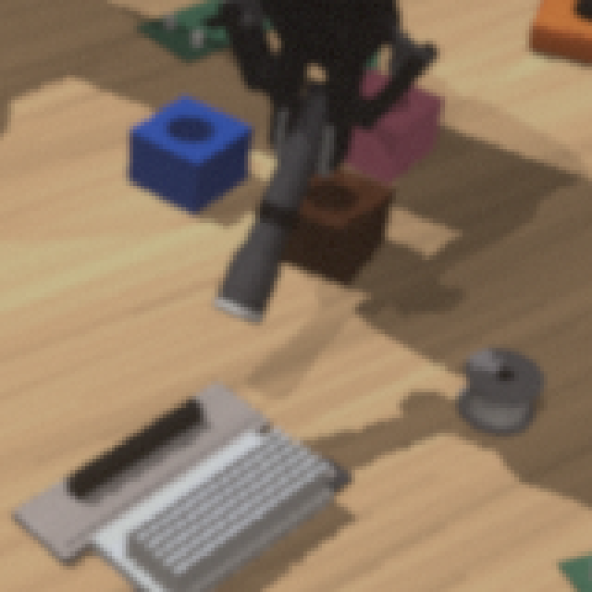

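View pics/c15.png

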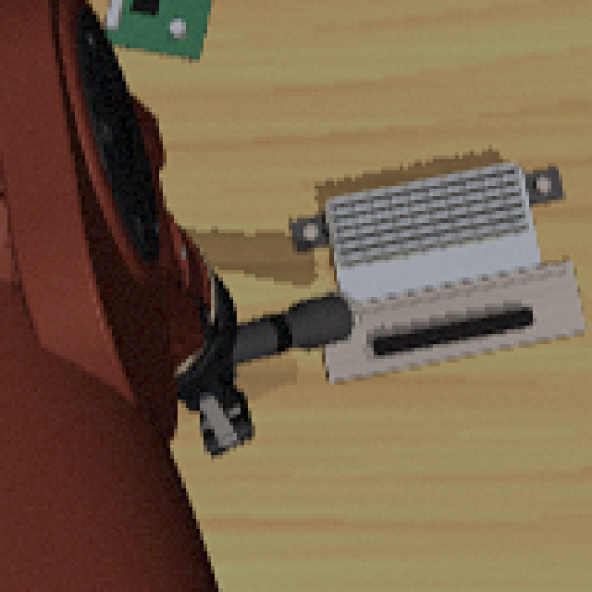

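View pics/w11.png

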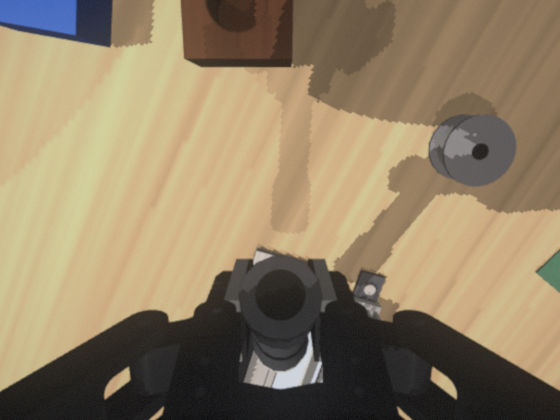

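```bash
python3 - <<'E'
from h import *
f=load('s7')[0];g=load('t7')[0];w=load('w11')[0]
cv2.imwrite('pics/c16.png',cv2.cvtColor(np.hstack([cv2.resize(f[140:215,310:360],None,fx=8,fy=8,interpolation=3),cv2.resize(g[165:215,200:250],None,fx=8,fy=8,interpolation=3)[:600] if 0 else cv2.copyMakeBorder(cv2.resize(g[165:215,200:250],None,fx=8,fy=8,interpolation=3),0,200,0,0,cv2.BORDER_CONSTANT)]),cv2.COLOR_RGB2BGR))
cv2.imwrite('pics/c17.png',cv2.cvtColor(cv2.resize(w[240:390,210:350],None,fx=4,fy=4,interpolation=3),cv2.COLOR_RGB2BGR))
E
```

```text
(no output)
```

View pics/c16.png

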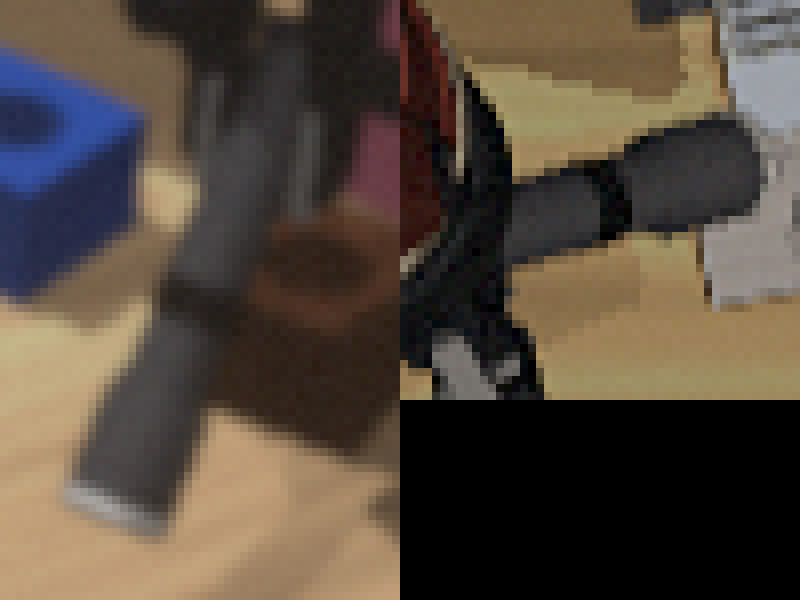

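View pics/c17.png

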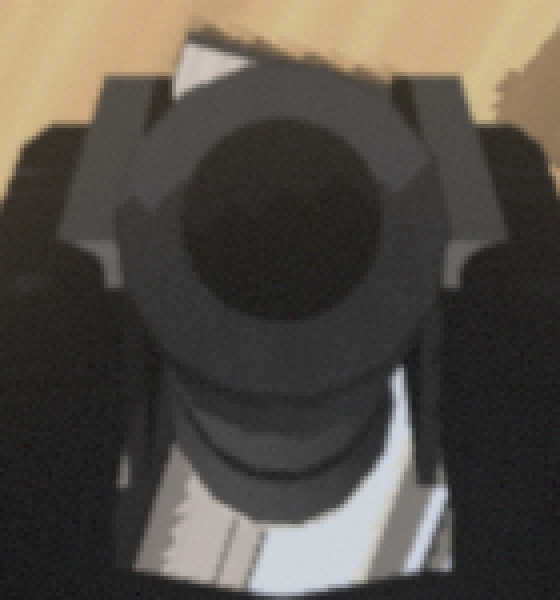

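```bash
cat > axis.py <<'E'
from h import *
def axis(sv,tv,s1,s2,t1,t2,lens,wv=None,tail=None,seam=np.array([.674,.0705,.012])):
    _,Ks,Ms=load(sv);_,Kt,Mt=load(tv)
    os_,a=ray(Ks,Ms,*s1);_,b=ray(Ks,Ms,*s2);ns=np.cross(a,b)
    ot,a=ray(Kt,Mt,*t1);_,b=ray(Kt,Mt,*t2);nt=np.cross(a,b)
    d=np.cross(ns,nt);d/=np.linalg.norm(d);d*=-np.sign(d[2])
    A=np.array([ns,nt,d]);p=np.linalg.solve(A,[ns@os_,nt@ot,0])
    def near(o,r):
        r=r/np.linalg.norm(r);B=np.array([d,-r]).T;x=np.linalg.lstsq(B,o-p,rcond=None)[0]
        return p+d*x[0],np.linalg.norm(p+d*x[0]-o-r*x[1])
    L,_=near(*ray(Ks,Ms,*lens))
    print('dir',d.round(3),'tilt deg',np.degrees(np.arccos(-d[2])).round(1),'heading',np.arctan2(d[1],d[0]).round(3),'lens',L.round(4))
    if wv:
        _,Kw,Mw=load(wv);T,e=near(*ray(Kw,Mw,*tail));print('tail',T.round(4),'miss',e.round(4),'length',np.linalg.norm(T-L).round(4))
    v=seam-L;print('seam along',v@d,'off',(v-d*(v@d)).round(4),np.linalg.norm(v-d*(v@d)).round(4))
    print('shift for 0.1:',(v-0.1*d).round(4))
E
python3 - <<'E'
from axis import *
axis('s7','t7',(324.5,203.9),(339.5,163.1),(213.75,193.25),(237.5,186.25),(324.5,203.9),'w11',(280.3,296.5))
print(telemetry.sense()['tool_pos'])
E
```

```text
dir [ 0.282 -0.543 -0.791] tilt deg 37.7 heading -1.091 lens [0.6378 0.1406 0.0977]
tail [0.6024 0.2088 0.197 ] miss 0.0023 length 0.1256
seam along 0.11603705013216177 off [ 0.0034 -0.0071  0.0061] 0.01
shift for 0.1: [ 0.0079 -0.0158 -0.0066]
[0.60635161 0.20423076 0.16869866]
```

```bash
python3 - <<'E'
from axis import *
yaw=2.034;ty=np.array([np.sin(yaw),-np.cos(yaw),0]);h=-np.array([np.cos(yaw),np.sin(yaw),0])
tcp=np.array([.60635,.20423,.1687]);_,K,M=load('s7')
o,d=ray(K,M,324.5,203.9);L=o+d*(ty@(tcp-o))/(ty@d)
print('lens',L)
_,Kt,Mt=load('t7');print('top proj lens',proj(Kt,Mt,L))
for dz in(.017,.019,.021,.023):
    g=tcp+[0,0,dz];v=g-L;n=v/np.linalg.norm(v);T=L+.15*n
    print(dz,'len',np.linalg.norm(v).round(4),'tilt',np.degrees(np.arccos(n[2])).round(1),'tail proj wrist',proj(load('w11')[1],load('w11')[2],T).round(1))
# top outline tilt: body end pixel rays onto plane
for px in[(213.75,193.25),(237.5,186.25)]:
    o,d=ray(Kt,Mt,*px);P=o+d*(ty@(tcp-o))/(ty@d);print('top pt in plane',P)
E
```

```text
lens [0.63833968 0.14017956 0.09824882]
top proj lens [[238.80272879 185.66023446]]
0.017 len 0.113 tilt 39.3 tail proj wrist [[276.9 269.4]]
0.019 len 0.1146 tilt 38.7 tail proj wrist [[276.9 275.4]]
0.021 len 0.1161 tilt 38.1 tail proj wrist [[276.8 281.3]]
0.023 len 0.1177 tilt 37.5 tail proj wrist [[276.8 287.1]]
top pt in plane [0.61387869 0.18915589 0.16065833]
top pt in plane [0.63686481 0.14313258 0.0992932 ]
```

Two estimates agree: tilt about 38° and lens at (0.638, 0.140, 0.098). I make the final small shift to bring the beam onto the seam's middle at 10 cm.

```bash
python3 -m pendant '[1,0.4,-0.75,-0.35,0, 1,0.8,-1.5,-0.7,0, 1,0.8,-1.5,-0.7,0, 1,0.8,-1.5,-0.7,0, 1,0.8,-1.5,-0.7,0, 1,0.8,-1.5,-0.7,0]'
python3 -c "
from h import *
shot('wrist','w12');shot('scene','s8');shot('top','t8')
f=load('s8')[0];g=load('t8')[0]
cv2.imwrite('pics/c18.png',cv2.cvtColor(np.hstack([cv2.resize(f[150:300,240:340],None,fx=4,fy=4,interpolation=3),cv2.resize(g[120:270,210:310],None,fx=4,fy=4,interpolation=3)]),cv2.COLOR_RGB2BGR))
print(telemetry.sense()['tool_pos'],telemetry.sense()['eef_rot'])"
```

```text
time: 18.45
tool_pos: [0.6143, 0.1894, 0.1618]
eef_rot: [-3.13, 0.001, 2.036]
contact_force: [0.5, 0.8, -1.0]
finger_gap: 0.0217
[0.61434289 0.18938211 0.16183504] [-3.12999437e+00  7.96246050e-04  2.03568101e+00]
```

View pics/c18.png

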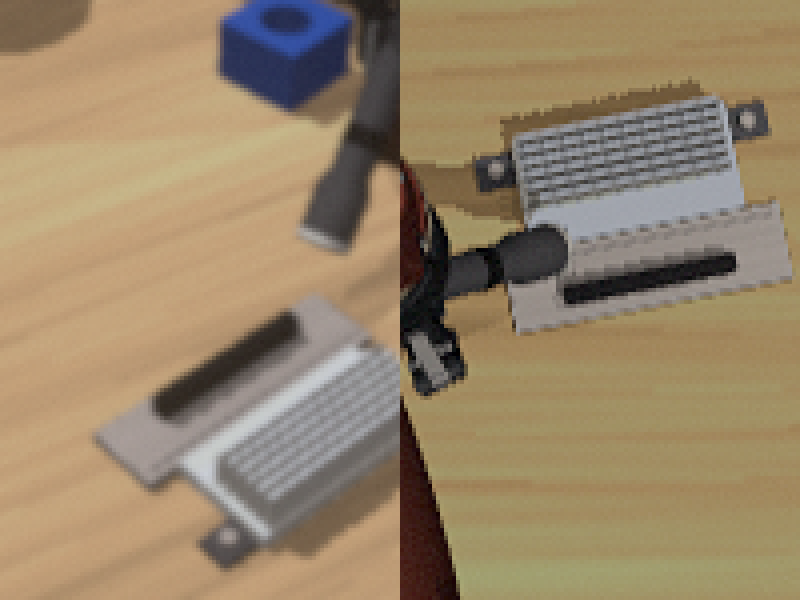

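View pics/s8.png

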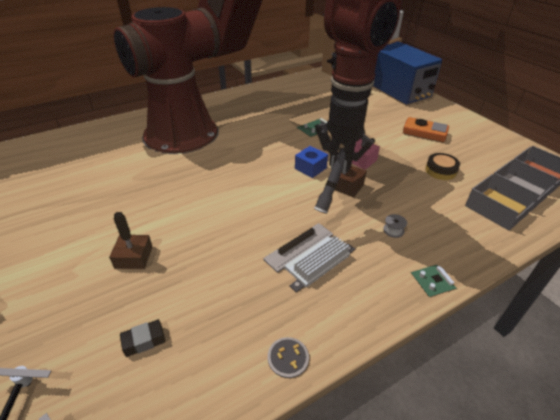

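```bash
python3 - <<'E'
from axis import *
axis('s8','t8',(321,210.75),(333,184.25),(222.5,188.75),(246.25,182.75),(321,210.75))
yaw=2.036;ty=np.array([np.sin(yaw),-np.cos(yaw),0]);s=telemetry.sense();tcp=s['tool_pos'];_,K,M=load('s8')
o,d=ray(K,M,321,210.75);L=o+d*(ty@(tcp-o))/(ty@d);g=tcp+[0,0,.02];n=(g-L)/np.linalg.norm(g-L)
v=np.array([.674,.0705,.012])-L;print('plane est lens',L.round(4),'tilt',np.degrees(np.arccos(n[2])),'dist',-v@n,'off',np.linalg.norm(v-n*(v@n)),v-n*(v@n))
print(s['time'],s['joint_velocities'].round(4),s['contact_force'],s['tool_pos'])
# bystanders
for sv in('scene0','s8'):
    f,_,_=load(sv);print(sv,[cv2.absdiff(load('scene0')[0][y-18:y+18,x-18:x+18],f[y-18:y+18,x-18:x+18]).mean().round(2) for x,y in[(395,226),(143,338),(127,240)]])
E
```

```text
dir [ 0.268 -0.623 -0.735] tilt deg 42.7 heading -1.164 lens [0.6456 0.1261 0.089 ]
seam along 0.09878765822344103 off [ 0.0019  0.0059 -0.0043] 0.0076
shift for 0.1: [ 0.0016  0.0067 -0.0034]
plane est lens [0.6465 0.1254 0.0899] tilt 37.93495925742933 dist 0.09921725155491147 off 0.0004982790243538652 [ 0.00016397 -0.00035726  0.00030621]
18.6 [-0.0019  0.0008 -0.0005  0.0012  0.0002 -0.0005] [ 1.25131074 -0.33894553 -1.03623756] [0.61434289 0.18938211 0.16183504]
scene0 [np.float64(0.0), np.float64(0.0), np.float64(0.0)]
s8 [np.float64(32.02), np.float64(6.23), np.float64(6.23)]
```

Axis offset is 0.5–8 mm at a distance of 99 mm. I hold for a second to check that the torch does not creep in the grip, and check the spool and the straightedge again.

```bash
python3 -m pendant '[1,0,0,0,0, 1,0,0,0,0, 1,0,0,0,0, 1,0,0,0,0, 1,0,0,0,0, 1,0,0,0,0, 1,0,0,0,0, 1,0,0,0,0, 1,0,0,0,0, 1,0,0,0,0]'
python3 -c "
from h import *
shot('wrist','w13');shot('scene','s9')
f=load('s9')[0];g=load('scene0')[0];k=load('s8')[0]
r=lambda a:cv2.resize(a,None,fx=4,fy=4,interpolation=3)
cv2.imwrite('pics/c19.png',cv2.cvtColor(np.hstack([r(g[200:250,370:420]),r(f[200:250,370:420]),r(f[180:230,300:350])]),cv2.COLOR_RGB2BGR))
print('torch change over hold',cv2.absdiff(k[150:225,305:350],f[150:225,305:350]).mean())"
```

```text
time: 19.6
tool_pos: [0.6144, 0.1894, 0.1618]
eef_rot: [-3.13, 0.001, 2.036]
contact_force: [0.0, 1.2, -1.8]
finger_gap: 0.0218
torch change over hold 1.4332839506172839
```

View pics/c19.png

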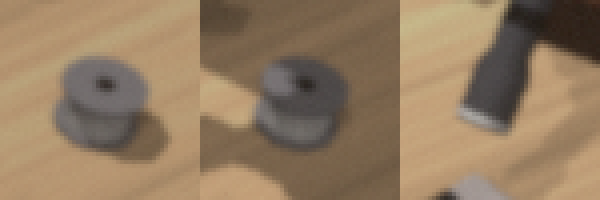

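View pics/w13.png

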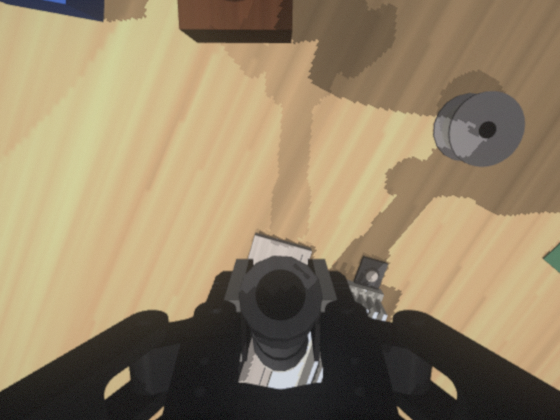

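The spool has not moved (only shaded differently), the torch is still, and the straightedge is in place. I hand in.

```bash
python3 -c "
from plant import workorder
print(workorder.sign_off())"
```

```text
the job is handed in; nothing more can be done
None
```

I handed the job in at 19.6 s with the straightedge flush against the heat sink and the torch held on the seam. Sign-off gave no verdict.

**Straightedge:** My first push stopped about 3 mm short because the rule was pressed down too hard and bench friction held it. I regripped it and slid it on until it touched. In the close view after release, the gaps at the end points measured about −0.3 mm and +0.7 mm, with the middles within about 2 mm. Later views showed it unmoved.

**Torch:** I drew it from the stand on the robot's left, tilted it in a light grip against the stand's edge, then gripped it at 80 N. Last checks:

| Check | Measured | Allowed |
|---|---|---|
| Tilt from upright | 38–43° | 26–66° |
| Lens height | about 89 mm | over 40 mm |
| Distance to seam middle | about 99 mm | 50–160 mm |
| Beam axis offset | 0.5–8 mm | within 25 mm |

It did not move over a 1 s hold.

**Disagreements:** The two ways of measuring the tilt differed by about 5°. An earlier tail-to-lens check of the torch's length gave 126 mm instead of 150 mm, so the tail point was poor; both lens estimates agreed to about 1 mm.

**Bystanders:** Enlarged views show the spool unmoved. Image differences at the pack and driver were small.

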